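# Dim the microscope lamp by three clicks, then switch it on

## Task

The microscope lamp's dimmer lever is parked at one end of its slot, where there is no notch yet. With closed fingertips push it gently along the slot, feeling it click from notch to notch, and stop in the third notch counted from there, without ever running past it. Only then press the lamp's round push button all the way in and let it spring back, leaving the bottle, the slide box and the dish where they stand.

Things in the scene. Friction and masses are not known exactly. Their poses are not given: they have to be found in the camera images.
- unit: Gooseneck microscope lamp, fixed to the bench: black box 160 (x) x 250 (y) x 70 mm high, flat aluminium deck. Origin: centre of its underside; z up; yaw varies by 0.45 rad. The lever slot runs along its y at x = -30 mm; five short dark lines beside it mark the notches. A stiff gooseneck rises from the far corner (x 52, y 98 mm) to 215 mm above the bench and bends out to y = 230 mm: keep off.
- lever (a joint): Lever travel in m along the unit's +y: 0 at the parking end (unit y = -50 mm), end stop 0.098. Free to 0.015 (starts at 0 to 0.012), then five notches 16 mm apart: 0.031, 0.047, 0.063 (third), 0.079, 0.095; crests midway, the first at 0.023. Leaving a notch takes about 6 N at once, falling to nothing at the crest; then it snaps 8 mm forward by itself into the next notch and stays.
- lever_top (a point): Centre of the top face of the dimmer lever: an upright black tab 26 mm wide across the slot (unit x), 10 mm thick along it (unit y), its top 41 mm above the deck and 111 mm above the bench; below 12 mm above the deck it is only a stalk 6 mm thick. It slides along the slot only; it cannot rise or turn.
- lamp_button (a joint): Travel of the push button in m, downward: 0 out, 0.006 fully in; a spring, about 4 N fully in, brings it back. Counts as pressed beyond 0.004.
- lamp_button_top (a point): Centre of the top of the round push button, 24 mm across, in a low housing on the deck at unit x = 40, y = -70 mm.
- dropper: Bystander: loose amber bottle with dark cap, 42 mm across, 85 mm high, standing beyond the unit's -y end. Origin: centre of its underside.
- slidebox: Bystander: loose closed slide box, 85 x 62 x 34 mm, on the +y side. Origin: centre of its underside.
- dish: Bystander: loose shallow glass dish, 68 mm across, 18 mm high, between robot and unit. Origin: centre of its underside.

How it is judged:
On the way, in this order (a step that is already met when the one before it is completed fails the run):
1. the dimmer lever rests in the third notch (value of joint lever between 0.06 and 0.066 m and velocity of joint lever between -0.01 and 0.01 m/s), for 0.3 s.
2. the lamp button is pressed in (value of joint lever between 0.06 and 0.066 m and value of joint lamp_button above 0.004 m), for 0.05 s.
At the end, for the whole second after the job is handed in: The lever rests within 3 mm of the third notch (joint 0.063), the button has been pressed and is out again (below 1.5 mm), and bottle, slide box and dish are within 20 mm of where they stood (value of joint lever between 0.06 and 0.066 m and value of joint lamp_button below 0.0015 m and distance of each of dropper, slidebox, dish from where it was at the start of the episode below 0.02 m); the robot touches nothing.
It fails at once if the lever ran past the third notch (beyond the next crest) (value of joint lever above 0.071 m).
It fails at once if the lamp was switched on before the lever was in the third notch (value of joint lamp_button above 0.004 m and value of joint lever below 0.058 m).
It fails at once if the lever was forced (over 40 N) (contact force between lever and the fingers above 40 N).
It fails at once if a bystander was lifted, carried or shifted by more than 20 mm (distance of any of dropper, slidebox, dish from where it was at the start of the episode above 0.02 m).
It also fails if it takes over 64 s, if anything falls off the work surface, if the arm or the gripper's body presses on something with over 40 N, if the wrist force passes 120 N, or if a joint passes its speed limit or range.

## Robot

A 6-joint arm with a two-finger parallel gripper is mounted at the origin on the work surface. World frame = base frame: x ahead of the robot, y to its left, z up, the work surface at z = 0. Lengths are in m, angles in rad, forces in N, time in s.
With the tool pointing down it reaches from about 0.225 to 0.875 m from the base axis. Payload 3.4 kg.
Tool frame: the origin (TCP) lies at the very end of the fingers, on their centre line; the grasp point (between the pads) lies 19 mm behind it; z points along the fingers, y is the line along which they close (so a half turn about z gives the same grasp; the last joint's range is limited). The gripper opens to 85 mm and grips with 20 to 120 N. Pads are 22 mm wide; open, the fingers measure 114 mm over their backs; the gripper's body (76 mm by 85 mm) begins 54 mm behind the grasp point. The pads swing forward as they close: fully open they stand 13 mm farther back than shut.
Start: joints at [-1.246, 0.276, 1.505, -0, 1.361, -0.121], TCP at [0.248, -0.519, 0.208] pointing down, gripper open.
Joint ranges: [-2.89, 2.89], [-0.75, 2.08], [0.22, 2.7], [-1.18, 4.32], [0.11, 2.71], [-2.7, 2.7]. Speed limits (rad/s): [2.57, 2.57, 3.14, 3.14, 3.14, 3.14].

## Interface

Orientations are given as a unit quaternion [w, x, y, z].
In Python, from rig import manip, get_image, camera_info gives the robot as it stands. The module is installed in compiled form; this text tells all that it offers.
- The arm moves only by the shell command python3 -m crank 'ROWS' [FORCE]. ROWS is a JSON object of lists of equal length, an entry for each row: "translation": the shift along the tool's x, y, z in mm, a list of three; "roll": the turn about the tool's z in rad; "fingers": the opening, from 0 (shut) to 1 (fully open). A call has 1 to 8 rows; each row shifts and turns the commanded pose from where the row before left it, along the tool's axes as they then stand; what a row does not reach is not made up. A row lasts 1/10 s, in which the tool goes at most 50 mm and 8.59 degrees, less where a joint would pass 70% of its speed; a pose out of reach is approached as far as the arm can. A call is refused whole if a number of a shift passes 50 or a number of a turn 0.15, either way. A call with a gripper value outside its range is refused whole. The fingers move at their own pace and stop on an object; FORCE is the grip in N (left out, the last holds). Time passes only in rows, so rows that do not move let the fingers close. It gives the time, the measured TCP pose, the force, the opening and the grip force at its end, in the units of the state.
- manip.get_state(): the state, without advancing time (a new reading comes with each control period).
- get_image(name): name is "scene" or "side" or "wrist"; returns the picture (480x640x3 uint8, blue, green, red); there is no depth.
- camera_info(name): a dict with "mtx" (3x3 intrinsics, pixels), "rvec" (rotation vector, rad) and "tvec" (3), from world to camera coordinates, as OpenCV has them. Camera axes: x right, y down, z forward; pixel columns grow to the right and rows downward; lengths in m; the calibration is good to about 2 mm. A picture is of the moment at which its call begins: read the wrist's pose just before it. camera_info takes no time and is no camera call; for the wrist camera it gives the pose at the moment of the call.
- manip.sign_off(): hands the job in; it is judged then, once.
The state is a dict: "clock": time; "qpos": joint angles; "qd": joint speeds; "effort": joint torques, N m; "position": TCP position; "ee_rot": TCP orientation; "contact_force": force on the tool from outside, world axes, zero at the start; "moment": the same for the moment, N m; "width": finger opening in m; "gripper_force": force on a finger pad.
Only numpy, scipy, OpenCV 4.12 (cv2) and the standard library are available. Lean on these libraries where they do the work, as an engineer would, in place of code of your own. Each camera call takes 0.05 s, during which the arm holds its last target. There are 200 camera calls.

## Working session

There is one attempt and no reset: what is moved stays moved. The work goes in short steps, Python scripts to look and compute and a shell command to move; the robot and the scene stay as the last step left them, time stands still between calls to the robot, and variables do not carry over. Pictures are saved under pics/ and viewed, at most 10 in all, crops included, and the job is handed in when it is done.

```bash
mkdir -p pics; python3 - <<'E'
from rig import manip,get_image,camera_info
import cv2
s=manip.get_state();print(s)
for n in("scene","side"):
    cv2.imwrite(f"pics/{n}0.png",get_image(n));c=camera_info(n);print(n,c)
E
```

```text
{'clock': 0.0, 'qpos': array([-1.24604047e+00,  2.76582705e-01,  1.50619433e+00,  2.15412469e-05,
        1.36070305e+00, -1.21021528e-01]), 'qd': array([-1.83360635e-03,  9.06578339e-04, -5.36630220e-04,  1.83167201e-03,
        1.75788469e-03, -4.90321324e-05]), 'effort': array([-2.36487234e-03, -4.16775334e+01, -2.45804143e+01, -1.33275153e-04,
        1.13292964e-02, -8.79111866e-06]), 'position': array([ 0.24771374, -0.5182355 ,  0.20722239]), 'ee_rot': array([-9.39893319e-04,  9.75263044e-01,  2.21045479e-01, -8.54902771e-05]), 'contact_force': array([-0.15883859,  0.63556535,  0.50832767]), 'moment': array([-0.0279524 , -0.00252729, -0.01365076]), 'gripper_force': 0.0, 'width': 0.08530442582018467}
scene {'mtx': array([[593.61425288,   0.        , 325.21166994],
       [  0.        , 593.61425288, 231.66892906],
       [  0.        ,   0.        ,   1.        ]]), 'rvec': array([ 2.23915695,  0.80013894, -0.34303843]), 'tvec': array([-0.42421632, -0.11250869,  1.13954463])}
side {'mtx': array([[440.84976141,   0.        , 321.86347036],
       [  0.        , 440.84976141, 253.11441493],
       [  0.        ,   0.        ,   1.        ]]), 'rvec': array([ 0.61669849, -2.42326338,  1.4108225 ]), 'tvec': array([0.48056501, 0.17654186, 0.59208571])}
```

View pics/scene0.png

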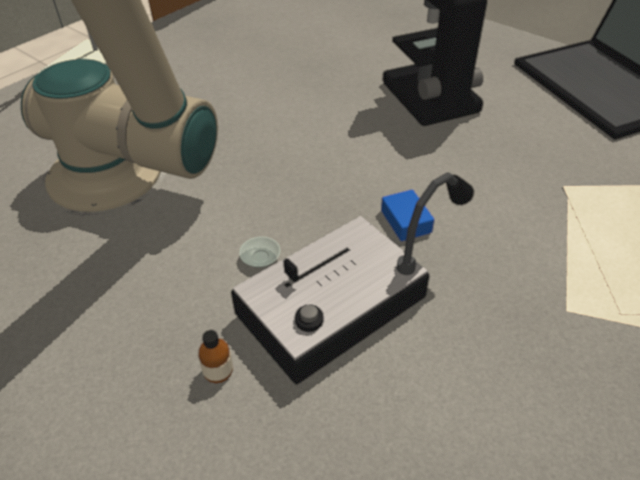

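View pics/side0.png

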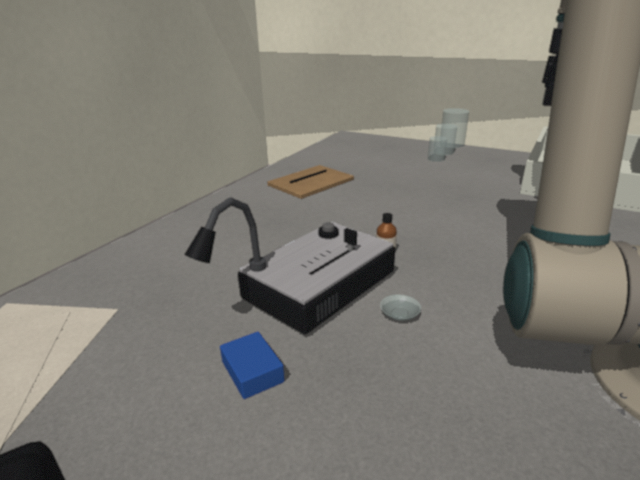

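The scene view shows the unit's deck corners at about (235,290), (362,219), (428,270) and (297,358), the lever top near (291,262) and the button near (309,312). The side view has the same corners at about (395,240), (306,305), (240,270) and (334,223), with the lever top near (351,231). The bottle is beyond the -y end, the dish is on the robot side and the box is at +y. Next I'll fit the pose.

```bash
cat > h.py <<'E'
import numpy as np,cv2
from scipy.optimize import least_squares
from rig import manip,get_image,camera_info
def proj(c,P):
    return cv2.projectPoints(np.array(P,float).reshape(-1,3),c["rvec"],c["tvec"],c["mtx"],None)[0].reshape(-1,2)
def u2w(p,P):
    P=np.array(P,float).reshape(-1,3);c,s=np.cos(p[2]),np.sin(p[2])
    return np.c_[p[0]+c*P[:,0]-s*P[:,1],p[1]+s*P[:,0]+c*P[:,1],P[:,2]]
def tool(w):  # world displacement (m) -> tool mm
    from scipy.spatial.transform import Rotation as R
    q=manip.get_state()["ee_rot"];return R.from_quat(np.r_[q[1:],q[0]]).inv().apply(w)*1000
E
python3 - <<'E'
from h import *
C=[(-.08,-.125,.07),(-.08,.125,.07),(.08,.125,.07),(.08,-.125,.07)]
but=(.04,-.07,.085)
o={"scene":[(235,290),(362,219),(428,270),(297,358)],"side":[(395,240),(306,305),(240,270),(334,223)]}
lt={"scene":(291,262),"side":(351,231)}
ci={n:camera_info(n) for n in o}
f=lambda p:np.concatenate([np.r_[(proj(ci[n],u2w(p,C))-o[n]).ravel(),proj(ci[n],u2w(p,[-.03,-.05+p[3],.111])).ravel()-lt[n]] for n in o])
r=min((least_squares(f,[.5,-.1,y,0.006],loss="soft_l1") for y in(-.8,-.4,0,.4,.8)),key=lambda r:r.cost);p=r.x
print(p,r.cost,f(p).round(1))
for n in o:print(n,proj(ci[n],u2w(p,[but])).round())
print("lever",u2w(p,[-.03,-.05+p[3],.111]),"button",u2w(p,[but]))
# bystanders by ray to plane
def ray(n,uv,z):
    c=ci[n];R=cv2.Rodrigues(c["rvec"])[0];d=R.T@np.linalg.inv(c["mtx"])@[*uv,1];o_=-R.T@c["tvec"];return o_+d*(z-o_[2])/d[2]
print("bottle",ray("scene",(210,337),.085),"dish",ray("scene",(260,250),.01))
s=manip.get_state();w=u2w(p,[0,-.06,.111])[0]-s["position"];print(w,tool(w))
cw=camera_info("wrist");R=cv2.Rodrigues(cw["rvec"])[0];print("wristcam rel",-R.T@cw["tvec"]-s["position"],R[2])
E
```

```text
[ 0.54214101  0.02236452 -0.1880762   0.00310466] 42.14864835695024 [-8.  -2.2 -4.  -8.3  3.3 -2.5 -1.   4.  -0.2  0.   1.   2.  -0.4 -0.3
 -5.6 -0.5 -5.3 -3.5 -2.  -1.6]
scene [[310. 313.]]
side [[327. 227.]]
lever [[ 0.50390205 -0.01809477  0.111     ]] button [[ 0.56834779 -0.05387985  0.085     ]]
bottle [ 0.49351457 -0.1643275   0.085     ] dish [0.38137266 0.0354755  0.01      ]
[ 0.28315618  0.48172454 -0.09631945] [ 463.1767663  -312.38206474   96.94390687]
wristcam rel [0.06467486 0.02988236 0.16576152] [-0.25304675 -0.12009743 -0.95997081]
```

```bash
python3 -m crank '{"translation":[[32,-23,0],[32,-23,0],[32,-23,0],[32,-23,0],[32,-23,0],[32,-23,0],[32,-23,0],[32,-23,0]],"roll":[0,0,0,0,0,0,0,0],"fingers":[0,0,0,0,0,0,0,0]}' 30
python3 -m crank '{"translation":[[32,-23,2],[32,-23,2],[32,-23,2],[32,-23,2],[32,-23,2],[0,0,0],[0,0,0],[0,0,0]],"roll":[0,0,0,0.03,0.15,0.15,0.15,0.15],"fingers":[0,0,0,0,0,0,0,0]}'
python3 - <<'E'
from h import *
import pickle
s=manip.get_state();c=camera_info("wrist");im=get_image("wrist");cv2.imwrite("pics/w1.png",im);pickle.dump(c,open("c1.pkl","wb"));print(s["position"],s["ee_rot"],s["contact_force"],s["width"])
E
```

```text
clock: 0.9
position: [0.3999, -0.2408, 0.2079]
ee_rot: [-0.0, 0.975, 0.221, -0.0]
contact_force: [0.4, -0.5, 0.1]
width: 0.0001
gripper_force: 0.0
clock: 1.7
position: [0.4944, -0.0709, 0.1976]
ee_rot: [-0.0, 0.996, -0.091, -0.001]
contact_force: [-0.3, 0.1, -0.2]
width: -0.0002
gripper_force: 0.0
[ 0.49440828 -0.07094851  0.19762757] [-4.41420547e-05  9.95805539e-01 -9.14927721e-02 -6.31778080e-04] [-0.34368897  0.06249034 -0.24794672] -0.00022943474983321767
```

View pics/w1.png

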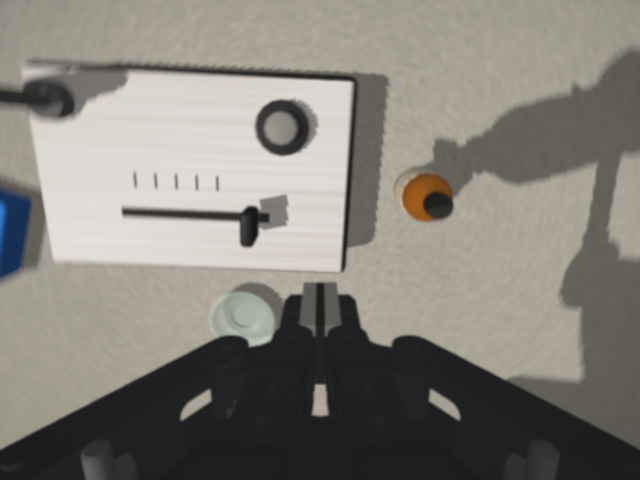

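The wrist view shows the deck corners near (356,78), (342,271), (53,263) and (25,63), the button top near (280,126) and the lever tab near (249,226). The notch lines run from column 135 to 217, row 182. I'll refit and overlay.

```bash
python3 - <<'E'
from h import *
import pickle
c=pickle.load(open("c1.pkl","rb"));im=cv2.imread("pics/w1.png")
C=[(.08,-.125,.07),(-.08,-.125,.07),(-.08,.125,.07),(.08,.125,.07),(.04,-.07,.085)]
o=np.array([(356,79),(342,271),(53,263),(25,66),(281,126)])
N=[(-.01,y,.07) for y in(.045,.029,.013,-.003,-.019)];on=np.array([135,155,176,197,217])
f=lambda p:np.r_[(proj(c,u2w(p,C))-o).ravel(),proj(c,u2w(p,N))[:,0]-on]
r=least_squares(f,[.542,.022,-.188],loss="soft_l1");p=r.x;print(p,r.cost,f(p).round(1));pickle.dump(p,open("p.pkl","wb"))
k=5;x0,y0=190,100;big=cv2.resize(im[y0:y0+200//2+60,x0:x0+160],None,fx=k,fy=k,interpolation=cv2.INTER_CUBIC)[:600]
for t,col in((0,(0,0,255)),(.006,(0,255,0)),(.012,(255,0,0))):
    q=[(-.03+a,-.05+t+b,.111) for a,b in((.013,.005),(.013,-.005),(-.013,-.005),(-.013,.005))]
    P=(proj(c,u2w(p,q))-[x0,y0]+.5)*k;cv2.polylines(big,[P.astype(np.int32)],True,col,1)
cv2.polylines(big,[((proj(c,u2w(p,[(-.03,-.06,.07),(-.03,.06,.07)]))-[x0,y0]+.5)*k).astype(np.int32)],False,(255,0,255),1)
cv2.imwrite("pics/w1c.png",big)
for t in(0,.006,.012):print(t,u2w(p,[-.03,-.05+t,.111]))
E
```

```text
[ 0.54328031  0.02076753 -0.20327824] 45.40567480300056 [  0.9  -7.9   5.8   5.6  -3.3   8.1 -15.8  -2.5  -1.8   1.2   0.6   1.
   0.3  -0.3   0. ]
0 [[ 0.50380396 -0.02214654  0.111     ]]
0.006 [[ 0.50501524 -0.01627008  0.111     ]]
0.012 [[ 0.50622653 -0.01039362  0.111     ]]
```

View pics/w1c.png

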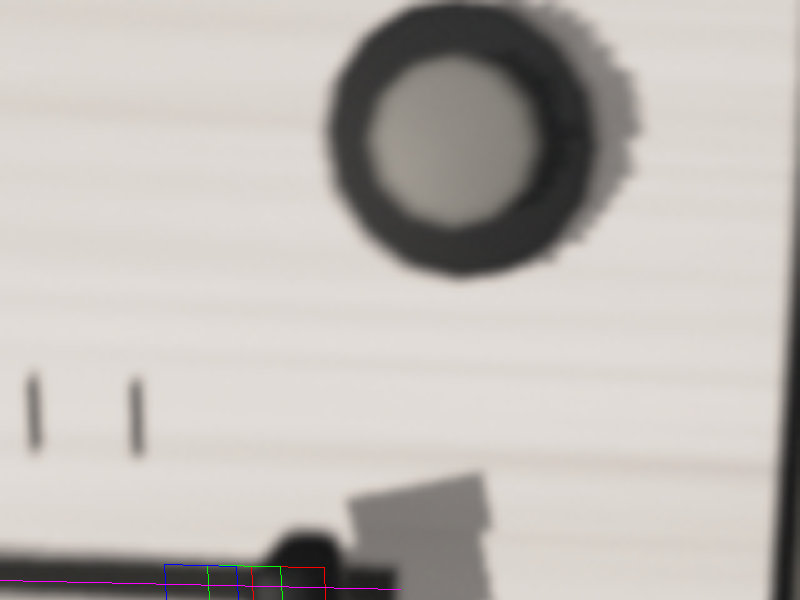

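The notch lines and button fit within 1–2 px. The deck plate looks slightly smaller than nominal, so I'll free its size. The lever sits near travel 0. I'll refit with scale and compute the approach.

```bash
python3 - <<'E'
from h import *
import pickle
c=pickle.load(open("c1.pkl","rb"))
C=np.array([(.08,-.125,.07),(-.08,-.125,.07),(-.08,.125,.07),(.08,.125,.07)])
o=np.array([(356,79),(342,271),(53,263),(25,66)])
N=[(-.01,y,.07) for y in(.045,.029,.013,-.003,-.019)];on=np.array([135,155,176,197,217])
S=[(-.03,-.06,.07),(-.03,.06,.07)]
f=lambda p:np.r_[(proj(c,u2w(p,C*[p[3],p[4],1]))-o).ravel(),proj(c,u2w(p,[.04,-.07,.083])).ravel()-(281,126),proj(c,u2w(p,N))[:,0]-on,proj(c,u2w(p,S))[:,1]-[217.5,211]]
r=least_squares(f,[.542,.022,-.188,1,1],loss="soft_l1");p=r.x;print(p,r.cost,f(p).round(1));pickle.dump(p[:3],open("p.pkl","wb"))
print("slot ends",proj(c,u2w(p,[(-.03,-.06,.07),(-.03,.06,.07)])),"levertop t=0",proj(c,u2w(p,[(-.043,-.05,.111),(-.017,-.05,.111)])))
s=manip.get_state()
for y in(-.082,):
    w=u2w(p,[-.03,y,.088])[0]-s["position"];print(w,tool(w))
im=cv2.imread("pics/w1.png");cv2.imwrite("pics/w1d.png",cv2.resize(im[195:255,215:295],None,fx=8,fy=8,interpolation=cv2.INTER_CUBIC))
E
```

```text
[ 0.54465478  0.01990947 -0.21911547  0.93861577  0.96257608] 10.560845697575298 [-3.5 -0.1 -0.3  0.5 -0.2 -1.2 -6.4 -0.1  0.1  0.7  0.8  1.2  0.7  0.1
  0.5 -0.8  0.5]
slot ends [[269.63132359 216.70230701]
 [119.49408996 211.45048864]] levertop t=0 [[248.10804619 247.74254402]
 [247.4433477  211.89811221]]
[ 0.00318084  0.01754215 -0.10968267] [-1.85313348e-02 -1.78297474e+01  1.09682420e+02]
```

View pics/w1d.png

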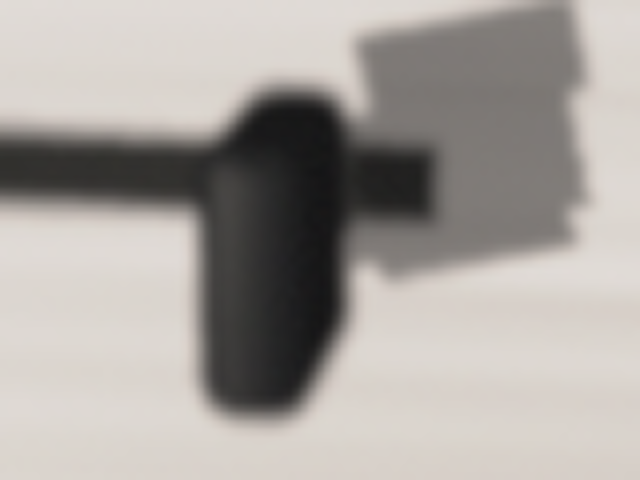

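The tab top spans columns 241–253 and ends at row 247. That puts the lever at travel ≈ 0 and confirms the fit. I'll descend behind it.

```bash
python3 -m crank '{"translation":[[0,-18,0],[0,0,20],[0,0,25],[0,0,25],[0,0,20],[0,0,12],[0,0,8],[0,0,0]],"roll":[0.036,0,0,0,0,0,0,0],"fingers":[0,0,0,0,0,0,0,0]}'
python3 - <<'E'
from h import *
import pickle
p=pickle.load(open("p.pkl","rb"));s=manip.get_state();d=s["position"][:2]-p[:2];a=p[2]
print("unit xy",d@[np.cos(a),np.sin(a)],d@[-np.sin(a),np.cos(a)],s["position"][2])
E
```

```text
clock: 2.55
position: [0.4974, -0.0539, 0.0875]
ee_rot: [-0.0, 0.994, -0.107, -0.001]
contact_force: [0.5, -0.8, -0.5]
width: -0.0001
gripper_force: 0.0
unit xy -0.030113715809635906 -0.08233801137707714 0.08745477681519723
```

```bash
cat > f.py <<'E'
from h import *
import pickle
p=pickle.load(open("p.pkl","rb"));s=manip.get_state();d=s["position"][:2]-p[:2];a=p[2];y=np.array([-np.sin(a),np.cos(a)])
print("uy mm",(d@y*1e3).round(2),"F along",(s["contact_force"][:2]@y).round(2))
E
python3 -m crank '{"translation":[[0,-3,0],[0,-3,0],[0,-3,0],[0,-3,0],[0,-3,0],[0,-3,0],[0,-2,0],[0,0,0]],"roll":[0,0,0,0,0,0,0,0],"fingers":[0,0,0,0,0,0,0,0]}' >/dev/null;python3 f.py
python3 -m crank '{"translation":[[0,-2,0],[0,-2,0],[0,-2,0],[0,0,0]],"roll":[0,0,0,0],"fingers":[0,0,0,0]}' >/dev/null;python3 f.py
python3 -m crank '{"translation":[[0,-1,0],[0,-1,0],[0,0,0]],"roll":[0,0,0],"fingers":[0,0,0]}' >/dev/null;python3 f.py
python3 -m crank '{"translation":[[0,-1,0],[0,-1,0],[0,0,0]],"roll":[0,0,0],"fingers":[0,0,0]}' >/dev/null;python3 f.py
```

```text
uy mm -61.99 F along 0.45
uy mm -56.03 F along -0.76
uy mm -54.19 F along -0.5
uy mm -52.16 F along 0.62
```

```bash
for i in 1 2 3; do python3 -m crank '{"translation":[[0,-1,0],[0,-1,0],[0,0,0]],"roll":[0,0,0],"fingers":[0,0,0]}' >/dev/null;python3 f.py; done
```

```text
uy mm -50.14 F along -0.52
uy mm -48.13 F along 0.38
uy mm -46.15 F along 0.25
```

```bash
python3 - <<'E'
from h import *
import pickle
c=camera_info("wrist");im=get_image("wrist");cv2.imwrite("pics/w2.png",im);pickle.dump(c,open("c2.pkl","wb"))
E
```

```text
(no output)
```

View pics/w2.png

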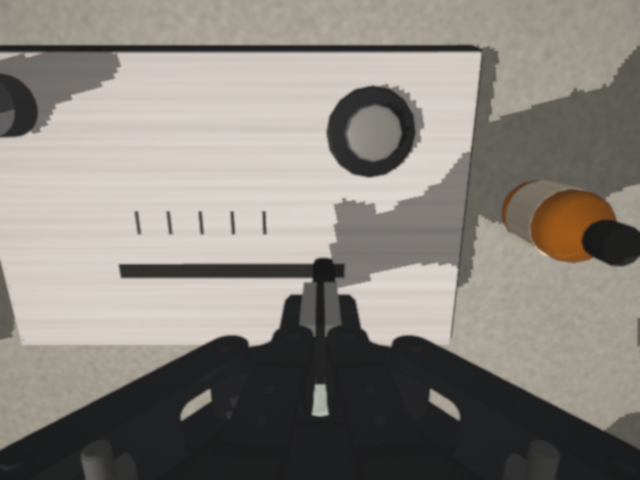

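The wrist view shows the lever's dark edge at (322,268), straight in line with the fingertips (tips at row 283), and the first notch line at column 265. With no force felt, the geometry doesn't add up yet, so I'll check the projection.

```bash
python3 - <<'E'
from h import *
import pickle
p=pickle.load(open("p.pkl","rb"));c=pickle.load(open("c2.pkl","rb"));s=manip.get_state()
print("TCP",s["position"],proj(c,s["position"]))
R=cv2.Rodrigues(c["rvec"])[0];print("cam rel unit",(-R.T@c["tvec"]-s["position"]))
for t in(0,.004,.02):
  print(t,proj(c,u2w(p,[(-.017,-.05+t,.111),(-.043,-.05+t,.111),(-.017,-.05+t,.082),(-.03,-.05+t,.07)])).round().tolist())
print("slot",proj(c,u2w(p,[(-.03,-.06,.07),(-.03,.06,.07)])).round().tolist(),"notch",proj(c,u2w(p,[(-.01,-.019,.07)])).round().tolist(),"button",proj(c,u2w(p,[.04,-.07,.083])).round().tolist())
E
```

```text
TCP [ 0.50551133 -0.01872298  0.08817893] [[318.63527406 281.28782029]]
cam rel unit [ 0.06994864 -0.01573074  0.16574416]
0 [[328.0, 275.0], [327.0, 331.0], [327.0, 252.0], [326.0, 268.0]]
0.004 [[318.0, 275.0], [318.0, 331.0], [318.0, 252.0], [318.0, 268.0]]
0.02 [[279.0, 274.0], [281.0, 331.0], [285.0, 252.0], [288.0, 268.0]]
slot [[345.0, 268.0], [116.0, 267.0]] notch [[265.0, 231.0]] button [[374.0, 130.0]]
```

```bash
python3 - <<'E'
from h import *
a=get_image("scene");b=get_image("side")
s=manip.get_state();print(s["position"],proj(camera_info("scene"),s["position"]),proj(camera_info("side"),s["position"]))
f=lambda i,x,y:cv2.resize(i[y:y+150,x:x+100],None,fx=4,fy=4,interpolation=cv2.INTER_CUBIC)
cv2.imwrite("pics/ss.png",np.hstack([f(a,245,170),f(b,300,140)]))
E
```

```text
[ 0.50551985 -0.01877197  0.08818082] [[292.08646055 273.76911704]] [[348.22959944 240.66366302]]
```

View pics/ss.png

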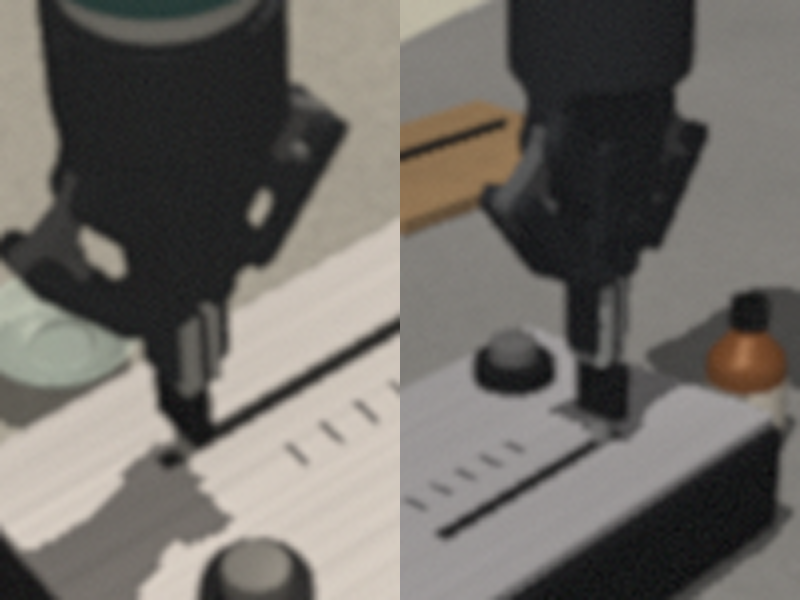

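Both views show the visible tips ending about 20 mm above the reported TCP, just over the lever's top. The front tip edge at row 283 back-projects to z≈0.112, so I skimmed above the lever without touching it. I'll go back and descend lower, feeling for the deck.

```bash
python3 -m crank '{"translation":[[0,0,-6],[0,10,0],[0,20,0],[0,6,0],[0,0,6],[0,0,3],[0,0,3],[0,0,0]],"roll":[0,0,0,0,0,0,0,0],"fingers":[0,0,0,0,0,0,0,0]}'
python3 -m crank '{"translation":[[0,0,2],[0,0,2],[0,0,0]],"roll":[0,0,0],"fingers":[0,0,0]}'|egrep 'pos|cont'
python3 -m crank '{"translation":[[0,0,2],[0,0,2],[0,0,0]],"roll":[0,0,0],"fingers":[0,0,0]}'|egrep 'pos|cont'
python3 f.py
python3 - <<'E'
from h import *
b=get_image("side");a=get_image("wrist");s=manip.get_state();print(proj(camera_info("side"),s["position"]),proj(camera_info("wrist"),s["position"]))
f=lambda i,x,y,k,w,h:cv2.resize(i[y:y+h,x:x+w],None,fx=k,fy=k,interpolation=cv2.INTER_CUBIC)
cv2.imwrite("pics/s3.png",np.hstack([f(b,310,160,5,80,120),f(a,240,200,2.5,160,240)]))
E
```

```text
clock: 6.2
position: [0.4974, -0.0534, 0.0815]
ee_rot: [-0.0, 0.994, -0.107, -0.001]
contact_force: [0.4, 0.1, -0.3]
width: 0.0001
gripper_force: 0.0
position: [0.4977, -0.0537, 0.0779]
contact_force: [-0.2, 0.6, -0.4]
position: [0.4976, -0.0539, 0.0739]
contact_force: [-0.0, 0.3, -0.3]
uy mm -82.28 F along 0.3
[[360.35098311 240.41205102]] [[318.46465626 281.27741317]]
```

View pics/s3.png

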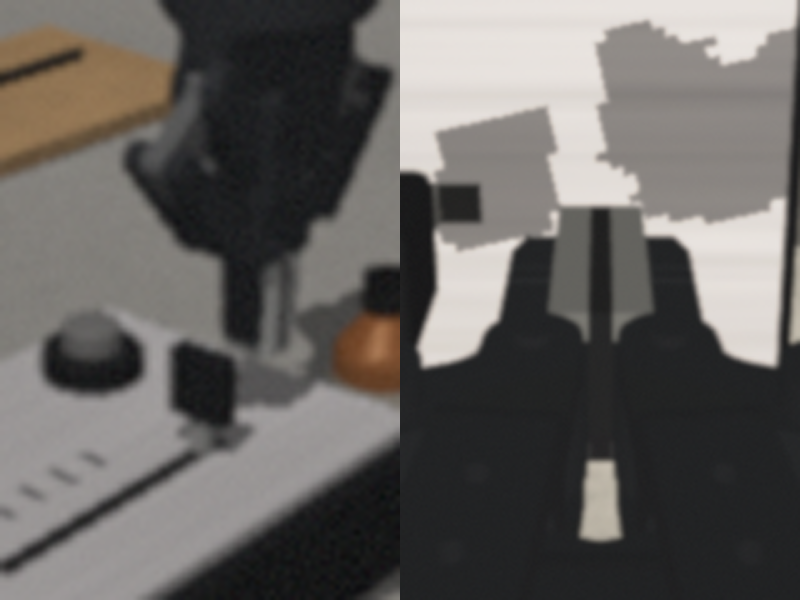

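The tips are now beside the lever and overlap its tab: side-view tip at (365,232), tab top at (351,230). They are still clear of the deck. I'll push from here.

```bash
python3 -m crank '{"translation":[[0,-3,2],[0,-3,1],[0,-3,0],[0,-3,0],[0,-3,0],[0,-2,0],[0,-2,0],[0,0,0]],"roll":[0,0,0,0,0,0,0,0],"fingers":[0,0,0,0,0,0,0,0]}' |egrep 'clo|pos|cont';python3 f.py
for i in 1 2 3 4 ; do python3 -m crank '{"translation":[[0,-1,0],[0,-1,0],[0,0,0]],"roll":[0,0,0],"fingers":[0,0,0]}' >/dev/null;python3 f.py; done
```

```text
clock: 7.7
position: [0.502, -0.0351, 0.0712]
contact_force: [0.2, 0.7, -0.4]
uy mm -63.0 F along 0.72
uy mm -61.22 F along -0.0
uy mm -59.16 F along -0.61
uy mm -57.11 F along 0.5
uy mm -55.11 F along -0.43
```

```bash
for i in 1 2 3 4 5 6; do python3 -m crank '{"translation":[[0,-1,0],[0,-1,0],[0,0,0]],"roll":[0,0,0],"fingers":[0,0,0]}' >/dev/null;python3 f.py; done
python3 - <<'E'
from h import *
import pickle
a=get_image("wrist");p=pickle.load(open("p.pkl","rb"));c=camera_info("wrist")
for t in (.0,.008,.015,.023,.031):print(t,proj(c,u2w(p,[(-.017,-.05+t,.1)])).round())
for r in range(232,284,8):
    x=np.where(a[r,:400].max(1)<70)[0];print(r,[(g[0],g[-1]) for g in np.split(x,np.where(np.diff(x)>2)[0]+1) if len(g)>2])
E
```

```text
uy mm -53.11 F along 0.4
uy mm -51.64 F along -1.56
uy mm -50.65 F along -5.22
uy mm -47.67 F along -2.65
uy mm -44.4 F along -0.32
uy mm -42.73 F along -0.87
0.0 [[337. 281.]]
0.008 [[316. 280.]]
0.015 [[298. 280.]]
0.023 [[278. 280.]]
0.031 [[258. 280.]]
232 []
240 []
248 []
256 []
264 []
272 [(np.int64(260), np.int64(266))]
280 [(np.int64(110), np.int64(352))]
```

The first click is felt: the force rose to 5 N at TCP y −50.6 and fell to 0 by −44. The lever image at column ~262 also matches travel 0.031. Crest 2 should come near −28 and crest 3 near −12.

```bash
python3 -m crank '{"translation":[[0,-2,0],[0,-2,0],[0,-2,0],[0,0,0]],"roll":[0,0,0,0],"fingers":[0,0,0,0]}' >/dev/null;python3 f.py; for i in 1 2 3 4 5 6; do python3 -m crank '{"translation":[[0,-1,0],[0,-1,0],[0,0,0]],"roll":[0,0,0],"fingers":[0,0,0]}' >/dev/null;python3 f.py; done
```

```text
uy mm -36.95 F along -0.37
uy mm -35.67 F along -1.68
uy mm -34.83 F along -6.42
uy mm -31.82 F along -3.27
uy mm -28.34 F along -0.28
uy mm -26.73 F along 0.39
uy mm -25.06 F along -0.07
```

```bash
python3 -m crank '{"translation":[[0,-2,0],[0,-2,0],[0,0,0]],"roll":[0,0,0],"fingers":[0,0,0]}' >/dev/null;python3 f.py; for i in 1 2 3 4; do python3 -m crank '{"translation":[[0,-1,0],[0,-1,0],[0,0,0]],"roll":[0,0,0],"fingers":[0,0,0]}' >/dev/null;python3 f.py; done
```

```text
uy mm -20.99 F along 0.02
uy mm -19.66 F along -2.71
uy mm -18.83 F along -5.72
uy mm -15.75 F along -3.07
uy mm -12.37 F along -0.56
```

```bash
python3 -m crank '{"translation":[[0,-1,0],[0,-0.5,0],[0,0,0],[0,0,0],[0,0,0]],"roll":[0,0,0,0,0],"fingers":[0,0,0,0,0]}' >/dev/null;python3 f.py
python3 -m crank '{"translation":[[0,8,0],[0,15,-10],[0,5,-20],[0,0,-30],[0,0,-30],[0,0,0]],"roll":[0,0,0,0,0,0],"fingers":[0,0,0,0,0,0]}'
python3 - <<'E'
from h import *
import pickle
p=pickle.load(open("p.pkl","rb"));c=camera_info("wrist");a=get_image("wrist")
for t,col in((.047,(0,0,255)),(.063,(0,255,0)),(.079,(255,0,0))):
    q=[(-.03+i,-.05+t+j,.111) for i,j in((.013,.005),(.013,-.005),(-.013,-.005),(-.013,.005))]
    cv2.polylines(a,[proj(c,u2w(p,q)).round().astype(np.int32)],True,col,1)
cv2.circle(a,tuple(int(v) for v in proj(c,u2w(p,[.04,-.07,.085]))[0].round()),3,(0,0,255),1)
cv2.imwrite("pics/w4.png",a)
s=manip.get_state();w=u2w(p,[.04,-.07,.13])[0]-s["position"];print(w,tool(w))
E
```

```text
uy mm -11.59 F along 0.29
clock: 15.55
position: [0.5099, -0.0142, 0.166]
ee_rot: [0.001, 0.994, -0.107, 0.005]
contact_force: [0.8, -0.3, -0.1]
width: 0.0002
gripper_force: 0.0
[ 0.06015072 -0.04327589 -0.03384565] [67.81023102 29.42203456 34.24259538]
```

View pics/w4.png

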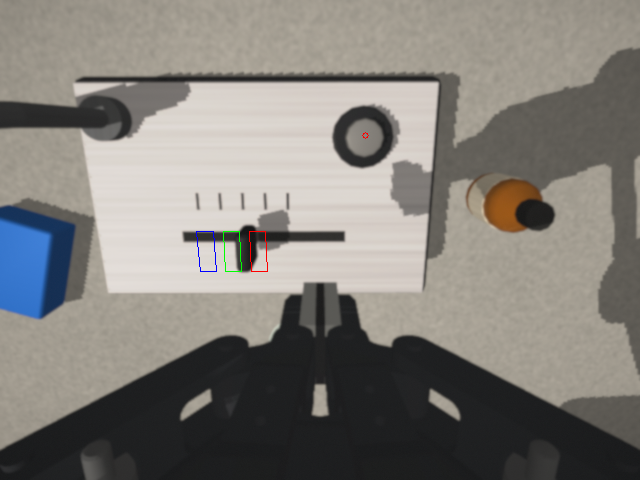

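The button overlay matches the picture, but the lever tab (columns ~236–256) sits between the .047 and .063 outlines, so it may be resting near the crest. I'll measure it precisely.

```bash
python3 - <<'E'
from h import *
import pickle
p=pickle.load(open("p.pkl","rb"));c=camera_info("wrist");a=get_image("wrist");s=manip.get_state();print(s["qd"].round(3),s["position"])
for r in range(224,276,4):
    x=np.where(a[r,150:300].max(1)<90)[0]+150;print(r,[(int(g[0]),int(g[-1])) for g in np.split(x,np.where(np.diff(x)>2)[0]+1) if len(g)>2])
for t in(.047,.055,.063):
  print(t,proj(c,u2w(p,[(-.03+i,-.05+t+j,z) for i,j,z in((.013,.005,.111),(.013,-.005,.111),(-.013,-.005,.111),(-.013,.005,.111),(-.013,-.005,.082),(.013,-.005,.082),(.013,.005,.082))])).round().tolist())
print(proj(c,u2w(p,[(-.01,y,.07) for y in(.045,.029,.013,-.003,-.019)]+[(-.03,-.06,.07),(-.03,.06,.07)])).round().tolist())
for r in(202,237):
    x=np.where(a[r,150:380].max(1)<110)[0]+150;print(r,[(int(g[0]),int(g[-1])) for g in np.split(x,np.where(np.diff(x)>2)[0]+1)])
E
```

```text
[ 0.007  0.025  0.039  0.002 -0.001  0.004] [ 0.5070104  -0.01343514  0.16218337]
224 [(244, 251)]
228 [(240, 255)]
232 [(183, 299)]
236 [(183, 299)]
240 [(235, 256), (261, 281)]
244 [(236, 255)]
248 [(236, 255)]
252 [(236, 255)]
256 [(236, 255)]
260 [(237, 253)]
264 [(237, 251)]
268 [(238, 249)]
272 []
0.047 [[248.0, 230.0], [264.0, 230.0], [266.0, 270.0], [250.0, 270.0], [272.0, 255.0], [271.0, 218.0], [256.0, 218.0]]
0.055 [[235.0, 229.0], [251.0, 230.0], [253.0, 270.0], [237.0, 270.0], [260.0, 255.0], [259.0, 218.0], [244.0, 218.0]]
0.063 [[221.0, 229.0], [238.0, 229.0], [240.0, 270.0], [224.0, 270.0], [249.0, 255.0], [247.0, 218.0], [232.0, 218.0]]
[[197.0, 204.0], [220.0, 205.0], [243.0, 205.0], [265.0, 205.0], [288.0, 205.0], [346.0, 232.0], [179.0, 232.0]]
202 [(287, 287)]
237 [(183, 343)]
```

The lever is at travel ≈0.055, balanced on the third crest with zero force. It needs another millimetre or two, so I'll go back down and nudge it.

```bash
python3 -m crank '{"translation":[[0,0,30],[0,0,25],[0,0,20],[0,0,8],[0,4,0],[0,0,0],[0,0,0]],"roll":[0,0,0,0,0,0,0],"fingers":[0,0,0,0,0,0,0]}'; python3 f.py
```

```text
clock: 16.35
position: [0.5069, -0.0167, 0.0791]
ee_rot: [0.0, 0.994, -0.107, 0.001]
contact_force: [0.4, 0.3, 0.3]
width: 0.0002
gripper_force: 0.0
uy mm -43.96 F along 0.42
```

```bash
python3 -m crank '{"translation":[[0,-4,4],[0,-6,4],[0,-6,0],[0,-4,0],[0,-3,0],[0,0,0]],"roll":[0,0,0,0,0,0],"fingers":[0,0,0,0,0,0]}'|egrep 'pos'; python3 f.py;for i in 1 2 ; do python3 -m crank '{"translation":[[0,-1,0],[0,-1,0],[0,0,0]],"roll":[0,0,0],"fingers":[0,0,0]}' >/dev/null;python3 f.py; done
```

```text
position: [0.5111, 0.0067, 0.0703]
uy mm -20.2 F along 0.11
uy mm -18.78 F along -0.58
uy mm -16.72 F along -0.28
```

```bash
cat > lv.py <<'E'
from h import *
import pickle
p=pickle.load(open("p.pkl","rb"));c=camera_info("wrist");a=get_image("wrist")
for z in (.079,.1):print(z,[(t,proj(c,u2w(p,[(-.017,-.05+t+j,z) for j in(.005,-.005)]))[:,0].round().tolist()) for t in(.055,.063,.071)],proj(c,u2w(p,[(-.017,.005,z)]))[0,1].round())
for r in range(252,284,4):
    x=np.where(a[r,150:300].max(1)<90)[0]+150;print(r,[(int(g[0]),int(g[-1])) for g in np.split(x,np.where(np.diff(x)>2)[0]+1) if len(g)>2])
E
python3 -m crank '{"translation":[[0,-2,0],[0,-1,0],[0,-1,0],[0,-1,0],[0,0,0]],"roll":[0,0,0,0,0],"fingers":[0,0,0,0,0]}' >/dev/null;python3 f.py; python3 lv.py
python3 -m crank '{"translation":[[0,-1,0],[0,-0.5,0],[0,0,0],[0,0,0]],"roll":[0,0,0,0],"fingers":[0,0,0,0]}' >/dev/null;python3 f.py; python3 lv.py
```

```text
uy mm -11.63 F along -0.2
0.079 [(0.055, [270.0, 292.0]), (0.063, [252.0, 274.0]), (0.071, [234.0, 256.0])] 262.0
0.1 [(0.055, [263.0, 289.0]), (0.063, [243.0, 268.0]), (0.071, [222.0, 248.0])] 281.0
252 []
256 []
260 []
264 []
268 []
272 []
276 [(266, 286)]
280 [(173, 299)]
uy mm -10.25 F along -0.03
0.079 [(0.055, [273.0, 295.0]), (0.063, [255.0, 278.0]), (0.071, [237.0, 260.0])] 262.0
0.1 [(0.055, [267.0, 292.0]), (0.063, [246.0, 272.0]), (0.071, [226.0, 251.0])] 281.0
252 []
256 []
260 []
264 []
268 []
272 []
276 [(253, 273)]
280 [(176, 299)]
```

It snapped: the lever's column shifted by about 16 px, to ≈0.062. I'll wait, then retreat up and toward the button.

```bash
python3 -m crank '{"translation":[[0,0,0],[0,8,0],[0,15,-10],[0,5,-20],[0,0,-30],[0,0,-30],[0,0,0],[0,0,0]],"roll":[0,0,0,0,0,0,0,0],"fingers":[0,0,0,0,0,0,0,0]}' >/dev/null
python3 -m crank '{"translation":[[0,0,0],[0,0,0],[0,0,0]],"roll":[0,0,0],"fingers":[0,0,0]}'
python3 - <<'E'
from h import *
import pickle
p=pickle.load(open("p.pkl","rb"));c=camera_info("wrist");a=get_image("wrist");s=manip.get_state();print(s["qd"].round(3))
for r in range(240,272,4):
    x=np.where(a[r,150:300].max(1)<90)[0]+150;print(r,[(int(g[0]),int(g[-1])) for g in np.split(x,np.where(np.diff(x)>2)[0]+1) if len(g)>2])
for t in(.055,.063,.071):
  print(t,proj(c,u2w(p,[(-.03+i,-.05+t+j,z) for i,j,z in((-.013,-.005,.111),(-.013,.005,.111),(-.013,-.005,.082))])).round().tolist())
w=u2w(p,[.04,-.07,.1])[0]-s["position"];print(tool(w))
E
```

```text
clock: 19.65
position: [0.5065, -0.011, 0.1592]
ee_rot: [0.0, 0.994, -0.107, -0.001]
contact_force: [0.2, 0.5, -0.2]
width: -0.0004
gripper_force: 0.0
[ 0.001 -0.003 -0.005 -0.     0.001 -0.   ]
240 [(226, 246)]
244 [(226, 247)]
248 [(227, 247)]
252 [(227, 247)]
256 [(227, 245)]
260 [(227, 243)]
264 [(228, 241)]
268 []
0.055 [[256.0, 268.0], [239.0, 268.0], [263.0, 253.0]]
0.063 [[242.0, 268.0], [226.0, 268.0], [251.0, 252.0]]
0.071 [[229.0, 268.0], [213.0, 268.0], [239.0, 252.0]]
[70.29407478 31.94036661 59.24502717]
```

The lever is at 0.063, the third notch. Now the button.

```bash
python3 -m crank '{"translation":[[20,10,0],[25,11,0],[25,11,0],[0,0,25],[0,0,25],[0,0,15],[0,0,6],[0,0,0]],"roll":[0,0,0,0,0,0,0,0],"fingers":[0,0,0,0,0,0,0,0]}' | egrep 'pos|cont'
for i in 1 2 3 4; do python3 -m crank '{"translation":[[0,0,1],[0,0,1],[0,0,0]],"roll":[0,0,0],"fingers":[0,0,0]}' | egrep 'pos|cont';done
```

```text
position: [0.5681, -0.0569, 0.0881]
contact_force: [0.3, -0.2, 0.9]
position: [0.5693, -0.0572, 0.0879]
contact_force: [-0.2, -0.3, 0.2]
position: [0.5687, -0.0571, 0.0852]
contact_force: [-0.0, -0.2, -0.0]
position: [0.5686, -0.0571, 0.0829]
contact_force: [-0.4, -0.5, 0.0]
position: [0.5687, -0.0571, 0.081]
contact_force: [-0.8, -0.7, 0.6]
```

```bash
for i in 1 2 3 4 5; do python3 -m crank '{"translation":[[0,0,1],[0,0,1],[0,0,0]],"roll":[0,0,0],"fingers":[0,0,0]}' | egrep 'pos|cont';done
```

```text
position: [0.5686, -0.0571, 0.079]
contact_force: [-0.6, -0.0, -0.1]
position: [0.5687, -0.0571, 0.077]
contact_force: [0.1, -0.2, 0.5]
position: [0.5686, -0.0571, 0.075]
contact_force: [0.2, 0.2, -0.1]
position: [0.5686, -0.0571, 0.073]
contact_force: [-0.7, -0.2, -0.7]
position: [0.5687, -0.0571, 0.071]
contact_force: [-0.3, 0.8, 0.0]
```

```bash
for i in 1 2 3 4 5; do python3 -m crank '{"translation":[[0,0,1],[0,0,1],[0,0,0]],"roll":[0,0,0],"fingers":[0,0,0]}' | egrep 'pos|cont';done
```

```text
position: [0.5687, -0.0571, 0.069]
contact_force: [0.9, 0.6, -0.3]
position: [0.5688, -0.0571, 0.0672]
contact_force: [-0.6, 0.6, 1.1]
position: [0.5688, -0.0571, 0.0652]
contact_force: [-0.4, 0.5, 2.5]
position: [0.5688, -0.0571, 0.0632]
contact_force: [-2.0, -0.8, 3.0]
position: [0.5689, -0.0572, 0.0627]
contact_force: [-3.2, 0.9, 12.7]
```

The contact force climbed along the spring to about 3 N, then jumped to 13 N, so the button is bottomed. I'll hold briefly, then retract.

```bash
python3 -m crank '{"translation":[[0,0,0.5],[0,0,0],[0,0,0]],"roll":[0,0,0],"fingers":[0,0,0]}' | egrep 'pos|cont'
python3 -m crank '{"translation":[[0,0,-5],[0,0,-10],[0,0,-25],[0,0,-30],[0,0,-30],[0,0,0],[0,0,0],[0,0,0]],"roll":[0,0,0,0,0,0,0,0],"fingers":[0,0,0,0,0,0,0,0]}' | egrep 'pos|cont|clo'
python3 - <<'E'
from h import *
import pickle
p=pickle.load(open("p.pkl","rb"));c=camera_info("wrist");a=get_image("wrist")
for t,col in((.063,(0,255,0)),):
    q=[(-.03+i,-.05+t+j,.111) for i,j in((.013,.005),(.013,-.005),(-.013,-.005),(-.013,.005))]
    cv2.polylines(a,[proj(c,u2w(p,q)).round().astype(np.int32)],True,col,1)
b=get_image("scene")
cv2.imwrite("pics/fin.png",np.hstack([cv2.resize(a,(400,300)),b[150:450,150:550]]))
E
```

```text
position: [0.5689, -0.0571, 0.0626]
contact_force: [-3.4, -0.1, 14.8]
clock: 25.8
position: [0.5679, -0.0569, 0.1595]
contact_force: [-0.6, 0.6, -0.7]
```

View pics/fin.png

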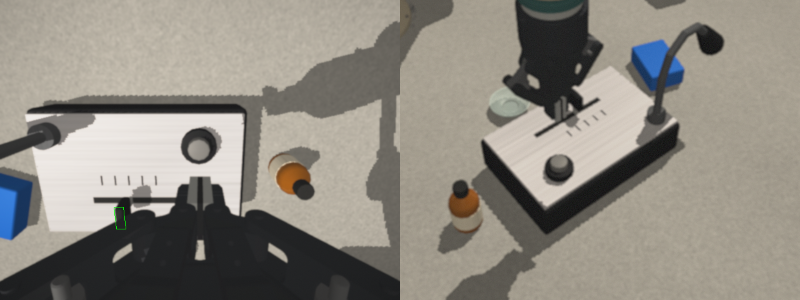

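The final view shows the lever on the 0.063 outline, the button sprung out, and the bystanders apparently where they stood. The force readings fit a spring of about 0.67 N/mm starting at z≈0.0686 with a stop at 0.0626, which is the full 6 mm of travel.

```bash
python3 -c "
from rig import manip
print(manip.sign_off())"
```

```text
the job is handed in; nothing more can be done
None
```

I handed the job in at about 26 s: the lever measured in the third notch (≈0.063), the button was pressed to its stop and sprang back, and the bottle, slide box and dish looked unmoved; no verdict came back.

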